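# Strike the jar-label seal with the mallet

## Task

Emboss the label in the seal press: with the face of the wooden mallet's head, strike the broad round plunger cap smartly down to the bottom, a real blow from above and not a slow push. Leave the neighbouring press with the thin pin-like plunger alone. Then put the mallet back as it was, head standing on the counter and handle lying level on its rest block, and let go.

Things in the scene. Friction and masses are not known exactly. Their poses are not given: they have to be found in the camera images.
- mallet: Loose wooden mallet, 0.13-0.25 kg. Head: upright cylinder, 44 mm across, 76 high, standing on its striking face. Handle: level bar 20 mm wide, 24 high, centre line 38 mm above that face, from 35 mm ahead of the head's axis to 210 behind. Origin: centre of the lower face; z up, x along the handle from tail to head. Grip it from above across the handle 55 mm behind the head's axis (near balance).
- rest: Low dark wood block with cork top, fixed, 50 mm (x) by 100 (y) by 26 high, carrying the tail of the mallet's handle. Origin: centre of its underside. The mallet's origin belongs 155 mm along the block's +x from there, on the counter (z = 0), its x axis along the block's x; it starts within about 10 mm and 4 degrees of that.
- seal_top (a point): Centre of the seal plunger's flat top: a broad round steel cap 44 mm across, 12 thick, 150 mm above the counter when up. Its press is a fixed grey C-frame, 120 mm (x) by 90 (y) in plan, 98 high (collar under the cap 104), column on its -x side; a white label lies under the plunger. Stands left (+y) of the mallet; the two presses may swap places.
- seal (a joint): How far the seal plunger is down, m: 0 up, 0.030 fully down. A spring lifts it: about 3 N starts it, 8 N holds it down. The label is marked when it is over 12 mm down and still descending faster than 30 mm/s, under the mallet's face (centres within 30 mm): a descent at 0.1 to 0.3 m/s begun some centimetres above the cap and aimed at full depth does it.
- pin_top (a point): Centre of the top of the neighbouring press's plunger: a thin pin-like steel cap, 16 mm across, also 150 mm above the counter when up, on a second frame just like the first but with no label, at least 140 mm away from the seal. Not to be pressed.
- pin (a joint): How far the neighbouring press's thin plunger is down, m: 0 up, 0.030 fully down, sprung likewise. It must stay up.
Mind the look-alikes: they are no part of the job. What is shaped like the mallet but red or yellow is not meant. Leave any orange look-alike of the part that bears pin_top alone.

How it is judged:
By the outcome, as a careful person would: the job done as asked, in the order asked, and still so for the second after the job is handed in, with the robot touching nothing.
It also fails if it takes over 42 s, if anything falls off the work surface, if the arm or the gripper's body presses on something with over 40 N, if the wrist force passes 120 N, or if a joint passes its speed limit or range.

## Robot

A 6-joint arm with a two-finger parallel gripper is mounted at the origin on the work surface. World frame = base frame: x ahead of the robot, y to its left, z up, the work surface at z = 0. Lengths are in m, angles in rad, forces in N, time in s.
With the tool pointing down it reaches from about 0.35 to 0.85 m from the base axis. Payload 8.1 kg.
Tool frame: the origin (TCP) lies at the very end of the fingers, on their centre line; the grasp point (between the pads) lies 19 mm behind it (tcp_to_grasp is the distance from the TCP to the grasp point, in m); z points along the fingers, y is the line along which they close (so a half turn about z gives the same grasp; the last joint's range is limited). The gripper opens to 93 mm and grips with 3 to 60 N. Pads are 15 mm wide; open, the fingers measure 128 mm over their backs; the gripper's body (75 mm by 188 mm) begins 65 mm behind the grasp point.
Start: joints at [1.217, 0.13, 1.488, -0, 1.523, -0.085], TCP at [0.159, 0.578, 0.219] pointing down, gripper open.
Joint ranges: [-2.96, 2.96], [-0.89, 2.26], [0.02, 2.5], [-1.34, 4.48], [0, 2.73], [-2.66, 2.66]. Speed limits (rad/s): [2.39, 2.39, 2.79, 3.14, 3.14, 3.14].

## Interface

Orientations are given as a rotation vector (axis times angle).
In Python, from rig import * gives the robot as it stands.
- The arm moves only by the shell command python3 -m pendant 'ROWS'. ROWS is JSON, a list of rows, each a list of 3 entries, a list of its own where there are three numbers: the shift along the world's x, y, z in m, then the turn about the world's z in degrees, then the opening, from 0 (shut) to 1 (fully open). A call has 1 to 20 rows; each row is the pose to reach, as a shift and turn from the pose commanded when the call began; what a row does not reach only later rows make up. A row lasts 1/12 s, in which the tool goes at most 41.7 mm and 7.16 degrees, less where a joint would pass 70% of its speed; a pose out of reach is approached as far as the arm can. A call with a gripper value outside its range is refused whole. The fingers move at their own pace and stop on an object; the grip force is fixed at half the most. Time passes only in rows, so rows that repeat a pose let the fingers close. It gives the time, the measured TCP pose, the force, the opening and the grip force at its end, in the units of the state.
- observe(): the state, without advancing time (a new reading comes with each control period).
- capture(name): name is "scene" or "top"; returns a dict with "frame" (480x640x3 uint8, red, green, blue), "z_map" (480x640 float32, m along the optical axis (not along the pixel's ray), 0 where there is no reading), "fx", "fy", "cx", "cy" (pixels), "R" (3x3) and "t" (3): a world point X has camera coordinates R X + t. Camera axes: x right, y down, z forward; pixel columns grow to the right and rows downward; lengths in m; the calibration is good to about 2 mm. A picture is of the moment at which its call begins.
- hand_in(): hands the job in; it is judged then, once.
The state is a dict: "time": time; "qpos": joint angles; "joint_vel": joint speeds; "joint_efforts": joint torques, N m; "tool_pos": TCP position; "tool_rot": TCP orientation; "contact_force": force on the tool from outside, world axes, zero at the start; "moment": the same for the moment, N m; "opening": finger opening in m; "gripper_force": force on a finger pad.
Only numpy, scipy, OpenCV 4.12 (cv2) and the standard library are available. Lean on these libraries where they do the work, as an engineer would, in place of code of your own. Each camera call takes 0.05 s, during which the arm holds its last target. There are 200 camera calls.

## Working session

There is one attempt and no reset: what is moved stays moved. The work goes in short steps, Python scripts to look and compute and a shell command to move; the robot and the scene stay as the last step left them, time stands still between calls to the robot, and variables do not carry over. Pictures are saved under pics/ and viewed, at most 10 in all, crops included, and the job is handed in when it is done.

```bash
mkdir -p pics
python3 - <<'E'
from rig import *
import cv2,numpy as np
s=observe();print(s['time'],s['tool_pos'],s['tool_rot'],s['opening'])
for n in("scene","top"):
    c=capture(n);cv2.imwrite(f"pics/{n}0.png",c["frame"][:,:,::-1]);np.savez(f"{n}0.npz",**c)
    print(n,c["fx"],c["cx"],c["cy"],-c["R"].T@c["t"],c["R"].round(3).tolist())
E
```

```text
0.0 [0.15913981 0.5779204  0.21761393] [-4.20958535e-01 -3.11286635e+00  2.76203648e-03] 0.09266581867504052
scene 471.2041751212869 326.1495757304603 240.49183195974942 [ 0.83439798 -0.61964818  0.85739689] [[0.859, 0.512, -0.017], [0.378, -0.655, -0.655], [-0.346, 0.556, -0.756]]
top 516.7548078418849 320.7706304536876 237.96000635544704 [ 0.36382627 -0.06582934  1.1954668 ] [[0.005, -1.0, 0.017], [-0.992, -0.007, -0.128], [0.128, -0.016, -0.992]]
```

View pics/scene0.png

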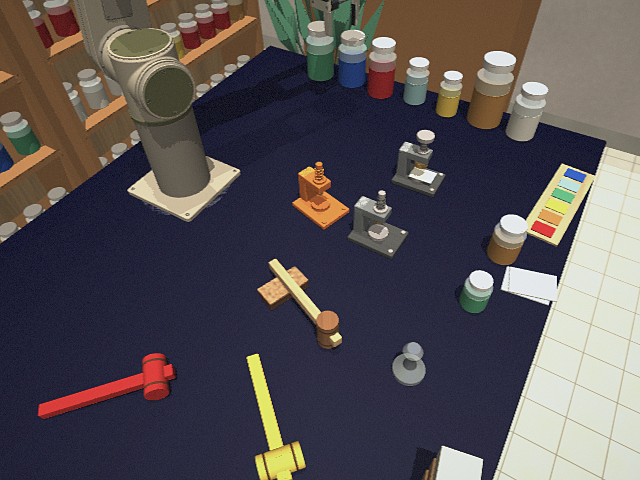

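View pics/top0.png

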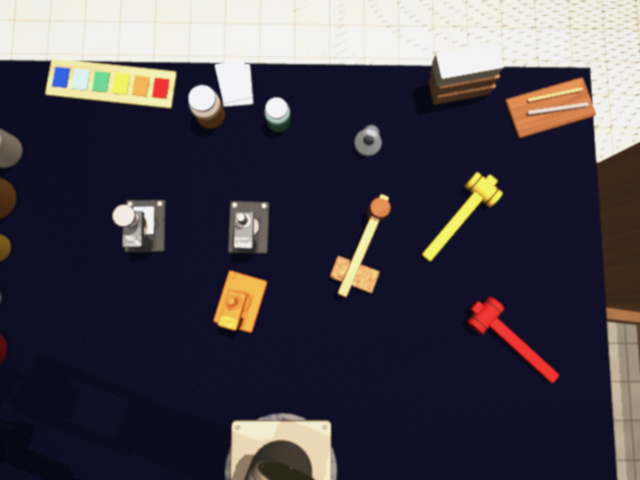

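The scene view shows the brown mallet at (327,325) with its tail on the cork block at (283,287). The broad-cap press with the white label is at (425,137) in scene and (123,215) in top. The thin-pin press is at (381,197) in scene and (242,218) in top. The look-alikes are an orange press at (318,180) and red and yellow mallets at (155,377) and (280,460). I'll use the brown mallet and the broad-cap press with the label, and confirm both in one enlarged crop.

```bash
cat > h.py <<'E'
import numpy as np,cv2
def pts(c,m):
    v,u=np.nonzero(m&(c["z_map"]>0));z=c["z_map"][v,u]
    P=np.stack([(u-c["cx"])/c["fx"]*z,(v-c["cy"])/c["fy"]*z,z],1)
    return (P-c["t"])@c["R"]
def ray(c,u,v,h):
    d=c["R"].T@np.array([(u-c["cx"])/c["fx"],(v-c["cy"])/c["fy"],1]);o=-c["R"].T@c["t"]
    return o+d*(h-o[2])/d[2]
def tri(c1,p1,c2,p2):
    A=[np.c_[c["R"],c["t"]] for c in(c1,c2)];n=[np.array([[(p[0]-c["cx"])/c["fx"]],[(p[1]-c["cy"])/c["fy"]]]) for c,p in((c1,p1),(c2,p2))]
    X=cv2.triangulatePoints(A[0],A[1],n[0],n[1]);return (X[:3]/X[3]).ravel()
def box(m,x0,y0,x1,y1):
    b=np.zeros(m.shape,bool);b[y0:y1,x0:x1]=1;return m&b
E
python3 - <<'E'
from h import *
S=dict(np.load("scene0.npz"));T=dict(np.load("top0.npz"))
e=lambda c,x,y,w,h:cv2.resize(c["frame"][y:y+h,x:x+w,::-1],(400,300),interpolation=2)
cv2.imwrite("pics/crop.png",np.vstack([np.hstack([e(S,340,120,120,90),e(S,240,250,120,90)]),np.hstack([e(T,100,180,120,90)  ,e(T,310,190,150,112)])]))
for n,c,b in(("sealS",S,(390,120,450,200)),("sealT",T,(100,190,175,260)),("pinS",S,(345,180,415,260)),("pinT",T,(222,195,275,260))):
    P=pts(c,box(np.ones((480,640),bool),*b));P=P[(P[:,2]>.135)&(P[:,2]<.17)]
    print(n,len(P),P.mean(0).round(4) if len(P) else'',((P.max(0)+P.min(0))/2).round(4), P.max(0).round(3),P.min(0).round(3))
for n,c,b in(("S",S,(250,250,350,360)),("T",T,(325,185,400,305))):
    P=pts(c,box(np.ones((480,640),bool),*b))
    H=P[(P[:,2]>.068)&(P[:,2]<.085)];print("head",n,len(H),((H.max(0)+H.min(0))/2).round(4),H.mean(0).round(4),H.max(0)-H.min(0))
    L=P[(P[:,2]>.042)&(P[:,2]<.058)];
    r=cv2.minAreaRect((L[:,:2]*1000).astype(np.float32));print("handle",len(L),r,np.median(L[:,2]))
    d=cv2.fitLine(L[:,:2].astype(np.float32),cv2.DIST_HUBER,0,.01,.01).ravel();print(d,np.degrees(np.arctan2(d[1],d[0])))
    K=P[(P[:,2]>.020)&(P[:,2]<.032)];r=cv2.minAreaRect((K[:,:2]*1000).astype(np.float32));print("rest",len(K),r,np.median(K[:,2]))
E
```

```text
sealS 207 [0.5465 0.3153 0.1466] [0.5457 0.3188 0.1432] [0.567 0.341 0.151] [0.525 0.296 0.136]
sealT 381 [0.5433 0.3193 0.1485] [0.5432 0.3202 0.1452] [0.564 0.342 0.154] [0.522 0.299 0.136]
pinS 57 [0.5448 0.0794 0.1444] [0.5439 0.0808 0.1431] [0.553 0.09  0.15 ] [0.535 0.072 0.136]
pinT 59 [0.5422 0.0811 0.1459] [0.543  0.0813 0.1438] [0.551 0.089 0.152] [0.535 0.074 0.135]
head S 372 [ 0.5804 -0.2154  0.0736] [ 0.5815 -0.2167  0.074 ] [0.04398804 0.04512361 0.01089509]
handle 850 ((498.7393798828125, -185.6837158203125), (34.62208938598633, 245.7205352783203), 67.50604248046875) 0.04783886466910566
[ 0.9093387  -0.41605666  0.49662516 -0.18119046] -24.585876
rest 774 ((482.6676330566406, -200.8001251220703), (179.21473693847656, 213.7685546875), 39.0369987487793) 0.024129797532416
head T 304 [ 0.5796 -0.2142  0.0742] [ 0.5788 -0.2142  0.0744] [0.04346415 0.04270752 0.01188466]
handle 797 ((498.35711669921875, -181.8595733642578), (38.218753814697266, 244.4822235107422), 69.7491455078125) 0.048383059690004934
[ 0.9188957  -0.39450052  0.47970903 -0.17076464] -23.234825
rest 772 ((479.6101989746094, -178.6155242919922), (100.17488861083984, 206.69078063964844), 69.22119140625) 0.024565373177576073
```

View pics/crop.png

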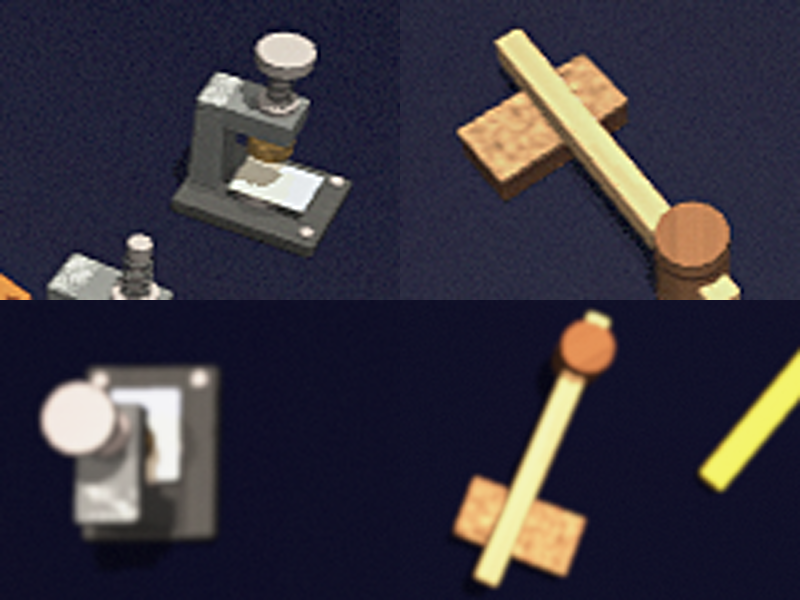

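The crop confirms the target: the broad pale cap sits over the white label (scene (425,137), top (123,215)), and the brown mallet lies on the cork block. Next I'll measure yaw and rest pose from the colour outlines.

```bash
cat >> h.py <<'E'
def mal(c,name):
    hsv=cv2.cvtColor(c["frame"],cv2.COLOR_RGB2HSV).astype(int);H,Sa,V=[hsv[...,i] for i in range(3)]
    b=(250,250,350,360) if name=="scene" else (325,185,400,305)
    o=lambda m:box(m,*b)
    P=lambda m,h:np.array([ray(c,u,v,h)[:2] for v,u in zip(*np.nonzero(m))],np.float32)*1000
    hd=o((H>=20)&(H<=35)&(V>120)&(Sa>60));ck=o((H<20)&(Sa>60)&(V>110))
    return hd,ck,P
E
python3 - <<'E'
from h import *
C={n:dict(np.load(n+"0.npz")) for n in("scene","top")}
for n,c in C.items():
    hd,ck,P=mal(c,n)
    r=P(hd,.050);l=cv2.fitLine(r,cv2.DIST_HUBER,0,.01,.01).ravel();print(n,"handle",len(r),np.degrees(np.arctan2(l[1],l[0])),l[2:],cv2.minAreaRect(r))
    num,lab,st,ce=cv2.connectedComponentsWithStats(ck.astype(np.uint8))
    for i in range(1,num):
        if st[i,4]>30:
            print(" blob",st[i],ce[i])
    full=(hd|ck);m=np.zeros_like(hd)
    for i in range(1,num):
        if st[i,4]>30 and ce[i][1]<(305 if n=="scene" else 999) and ce[i][1]>(0 if n=="scene" else 230): m|=lab==i
    r=P(m,.026);print(" rest",cv2.minAreaRect(r))
    print(" px",hd.any(),np.r_[np.nonzero(hd)[1].min(),np.nonzero(hd)[0].min()])
S,T=C["scene"],C["top"]
print("capS/T rays",ray(S,425.5,135.5,.15),ray(T,123.5,215.5,.15),tri(S,(425.5,135.5),T,(123.5,215.5)))
print("head tri",tri(S,(327.5,320),T,(379.5,207)))
E
```

```text
scene handle 732 -24.155975 [ 485.51602 -176.66132] ((512.1015625, -204.05264282226562), (167.932861328125, 240.20819091796875), 26.379772186279297)
 blob [286 267  22  22 209] [296.98564593 275.75119617]
 blob [257 277  33  28 453] [272.95143488 290.30905077]
 blob [282 280  57  50 458] [320.62445415 315.8231441 ]
 blob [329 335  13  12  62] [335.16129032 341.46774194]
 rest ((439.2765808105469, -164.46597290039062), (101.65679168701172, 60.07177734375), 70.41546630859375)
 px True [250 259]
top handle 878 -23.303556 [ 474.93393 -170.47836] ((489.9142761230469, -195.1064453125), (81.59374237060547, 243.8812713623047), 59.599266052246094)
 blob [370 196  21  26 356] [379.41853933 208.        ]
 blob [330 256  22  28 327] [339.96330275 268.07033639]
 blob [352 264  28  29 476] [365.53991597 278.37184874]
 rest ((431.59814453125, -161.21006774902344), (103.4879150390625, 57.09486770629883), 69.41323852539062)
 px True [334 194]
capS/T rays [0.54666855 0.31393225 0.15      ] [0.54182918 0.31910112 0.15      ] [0.54355367 0.32186052 0.14354793]
head tri [ 0.5794156  -0.21409409  0.07017061]
```

```bash
python3 -m pendant '[[[0.02,-0.03,0.005],-2,1],[[0.04,-0.06,0.01],-4,1],[[0.055,-0.095,0.02],-6,1],[[0.07,-0.13,0.02],-8,1],[[0.085,-0.165,0.02],-8,1],[[0.1,-0.2,0.02],-8,1],[[0.115,-0.235,0.02],-8,1],[[0.13,-0.27,0.02],-8,1],[[0.145,-0.305,0.02],-8,1],[[0.16,-0.34,0.02],-8,1],[[0.18,-0.375,0.02],-8,1],[[0.2,-0.41,0.02],-8,1],[[0.215,-0.445,0.02],-8,1],[[0.23,-0.48,0.02],-8,1],[[0.245,-0.515,0.02],-8,1],[[0.26,-0.55,0.02],-8,1],[[0.275,-0.585,0.02],-8,1],[[0.29,-0.61,0.02],-8,1],[[0.3,-0.63,0.02],-8,1],[[0.3,-0.63,0.02],-8,1]]' && python3 -m pendant '[[[0.015,-0.03,0],0,1],[[0.03,-0.06,-0.01],0,1],[[0.045,-0.09,-0.03],0,1],[[0.06,-0.12,-0.06],0,1],[[0.07,-0.14,-0.09],0,1],[[0.07,-0.141,-0.11],0,1],[[0.07,-0.141,-0.12],0,1],[[0.07,-0.141,-0.12],0,1],[[0.07,-0.141,-0.12],0,1]]'
python3 - <<'E'
from rig import *
import cv2,numpy as np
from h import *
s=observe();print(s['time'],s['tool_pos'],s['tool_rot'],s['opening'],s['contact_force'])
c=capture("scene");a=c["frame"][230:380,220:420,::-1];d=capture("top")["frame"][150:330,270:510,::-1]
cv2.imwrite("pics/pre.png",np.hstack([cv2.resize(a,(400,300)),cv2.resize(d,(400,300))]))
E
```

```text
time: 1.77
tool_pos: [0.46, -0.0549, 0.2379]
tool_rot: [-0.643, -3.075, 0.002]
contact_force: [0.2, 0.6, -0.8]
opening: 0.0929
gripper_force: 0.0
time: 2.52
tool_pos: [0.5291, -0.1914, 0.1189]
tool_rot: [-0.636, -3.076, -0.001]
contact_force: [-0.4, -0.0, 1.1]
opening: 0.0928
gripper_force: 0.0
2.5167 [ 0.52907519 -0.19141283  0.11892287] [-6.35660179e-01 -3.07580559e+00 -6.97904648e-04] 0.09282109369423865 [-0.4115382  -0.0244818   1.08314409]
```

View pics/pre.png

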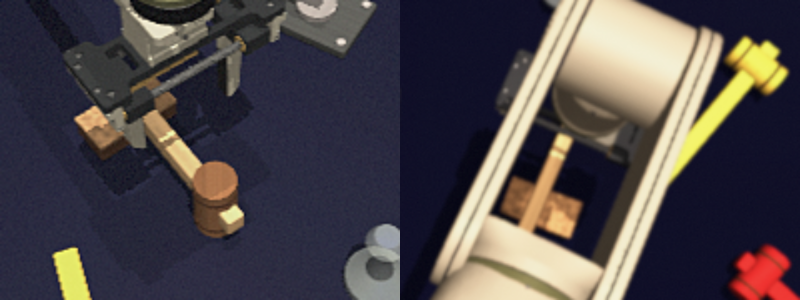

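The open fingers straddle the handle behind the head, so I'll descend, close and lift a little.

```bash
python3 -m pendant '[[[0,-0.001,-0.02],0,1],[[0,-0.001,-0.05],0,1],[[0,-0.001,-0.075],0,1],[[0,-0.001,-0.09],0,1],[[0,-0.001,-0.098],0,1],[[0,-0.001,-0.098],0,1],[[0,-0.001,-0.098],0,1],[[0,-0.001,-0.098],0,0],[[0,-0.001,-0.098],0,0],[[0,-0.001,-0.098],0,0],[[0,-0.001,-0.098],0,0],[[0,-0.001,-0.098],0,0],[[0,-0.001,-0.098],0,0],[[0,-0.001,-0.098],0,0],[[0,-0.001,-0.098],0,0],[[0,-0.001,-0.098],0,0]]'
```

```text
time: 3.95
tool_pos: [0.5293, -0.1935, 0.0206]
tool_rot: [-0.637, -3.076, -0.0]
contact_force: [-0.6, -0.1, 0.2]
opening: 0.0374
gripper_force: 0.0
```

```bash
python3 -m pendant '[[[0,0,0],0,0],[[0,0,0],0,0],[[0,0,0],0,0],[[0,0,0],0,0],[[0,0,0],0,0],[[0,0,0],0,0],[[0,0,0],0,0],[[0,0,0],0,0]]'; python3 -m pendant '[[[0,0,0.01],0,0],[[0,0,0.03],0,0],[[0,0,0.06],0,0],[[0,0,0.09],0,0],[[0,0,0.12],0,0],[[0,0,0.15],0,0],[[0,0,0.18],0,0],[[0,0,0.2],0,0],[[0,0,0.21],0,0],[[0,0,0.21],0,0],[[0,0,0.21],0,0]]'
python3 - <<'E'
from rig import *
import cv2,numpy as np
c=capture("scene");np.savez("scene1.npz",**c);a=c["frame"][130:400,220:580,::-1]
cv2.imwrite("pics/lift.png",cv2.resize(a,(720,540)))
E
```

```text
time: 4.62
tool_pos: [0.5293, -0.1936, 0.0206]
tool_rot: [-0.637, -3.076, 0.0]
contact_force: [0.5, 0.3, -0.6]
opening: 0.0198
gripper_force: 30.0
time: 5.53
tool_pos: [0.5292, -0.1934, 0.2302]
tool_rot: [-0.637, -3.076, -0.0]
contact_force: [0.1, -0.1, -2.5]
opening: 0.02
gripper_force: 30.0
```

View pics/lift.png

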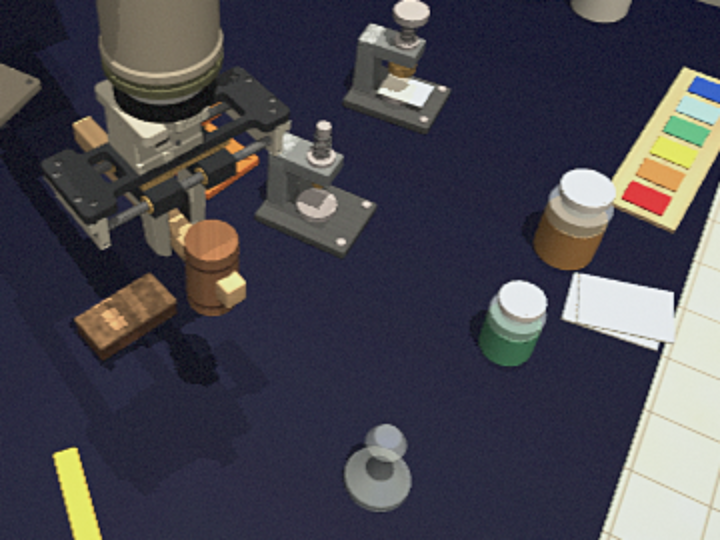

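The mallet hangs level in the grip, with the head at about (325,265) full-frame and clear of the bench. I'll check the head pose and the rest, then carry it over the presses.

```bash
python3 - <<'E'
from h import *
c=dict(np.load("scene1.npz"))
P=pts(c,box(np.ones((480,640),bool),300,230,355,300));H=P[(P[:,2]>.276)&(P[:,2]<.30)&(P[:,0]>.55)];print(len(H),((H.max(0)+H.min(0))/2).round(4),H.mean(0).round(4),H.max(0)-H.min(0))
P=pts(c,box(np.ones((480,640),bool),250,260,315,315));K=P[(P[:,2]>.019)&(P[:,2]<.034)];K=K[(abs(K[:,0]-.432)<.09)&(abs(K[:,1]+.161)<.09)];print(len(K),cv2.minAreaRect((K[:,:2]*1000).astype(np.float32)))
E
python3 -m pendant '[[[0,0.01,0.005],0,0],[[-0.002,0.03,0.01],0,0],[[-0.004,0.06,0.01],0,0],[[-0.006,0.09,0.01],0,0],[[-0.008,0.12,0.01],0,0],[[-0.01,0.15,0.01],0,0],[[-0.012,0.18,0.01],0,0],[[-0.014,0.21,0.01],0,0],[[-0.016,0.24,0.01],0,0],[[-0.018,0.27,0.01],0,0],[[-0.02,0.3,0.01],0,0],[[-0.022,0.33,0.01],0,0],[[-0.024,0.36,0.01],0,0],[[-0.026,0.39,0.01],0,0],[[-0.028,0.42,0.01],0,0],[[-0.03,0.45,0.01],0,0],[[-0.032,0.48,0.01],0,0],[[-0.034,0.51,0.01],0,0],[[-0.035,0.53,0.01],0,0],[[-0.035,0.535,0.01],0,0]]'
python3 -m pendant '[[[0,0,0],0,0],[[0,0,0],0,0]]'
python3 - <<'E'
from rig import *
import cv2,numpy as np
from h import *
c=capture("scene");np.savez("scene2.npz",**c);a=c["frame"][20:245,300:600,::-1]
cv2.imwrite("pics/over.png",cv2.resize(a,(720,540)))
E
```

```text
521 [ 0.5808 -0.215   0.2816] [ 0.5817 -0.2172  0.2833] [0.04302334 0.04408205 0.01119662]
918 ((435.8199768066406, -161.66876220703125), (102.03428649902344, 52.13753890991211), 69.47161102294922)
time: 7.25
tool_pos: [0.492, 0.3447, 0.2386]
tool_rot: [-0.632, -3.074, 0.002]
contact_force: [0.7, 0.7, -1.0]
opening: 0.0198
gripper_force: 30.0
time: 7.42
tool_pos: [0.4935, 0.3411, 0.2394]
tool_rot: [-0.636, -3.075, 0.003]
contact_force: [-0.1, -0.1, -1.4]
opening: 0.0198
gripper_force: 30.0
```

View pics/over.png

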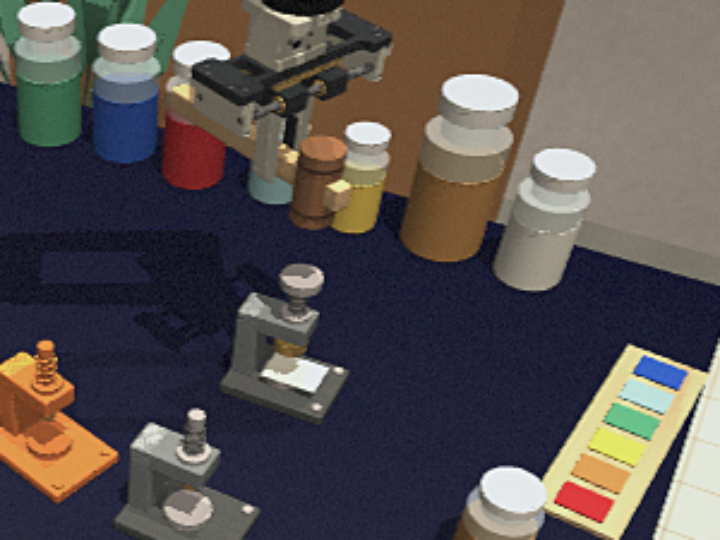

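Run:
```python
from h import *
c=dict(np.load("scene2.npz"))
P=pts(c,box(np.ones((480,640),bool),415,75,450,120));H=P[(P[:,2]>.283)&(P[:,2]<.31)];print(len(H),((H.max(0)+H.min(0))/2).round(4),H.mean(0).round(4),H.max(0)-H.min(0))
P=pts(c,box(np.ones((480,640),bool),410,125,440,150));H=P[(P[:,2]>.14)&(P[:,2]<.17)];print(len(H),((H.max(0)+H.min(0))/2).round(4),H.max(0)-H.min(0))
```

```text
238 [0.531  0.3183 0.2895] [0.5446 0.3145 0.2913] [0.07063774 0.04473807 0.01266631]
192 [0.5454 0.32   0.1458] [0.04374194 0.04529814 0.01116   ]
```

The head is centred over the cap to within about 3 mm, so I'll strike.

```bash
python3 -m pendant '[[[0,0,-0.01],0,0],[[0,0,-0.027],0,0],[[0,0,-0.046],0,0],[[0,0,-0.065],0,0],[[0,0,-0.084],0,0],[[0,0,-0.103],0,0],[[0,0,-0.103],0,0]]'
python3 - <<'E'
from rig import *
import cv2
c=capture("scene");cv2.imwrite("pics/down.png",cv2.resize(c["frame"][60:210,350:550,::-1],(800,600)))
E
python3 -m pendant '[[[0,0,0.02],0,0],[[0,0,0.05],0,0],[[0,0,0.08],0,0],[[0,0,0.1],0,0],[[0,0,0.103],0,0],[[0,0,0.103],0,0],[[0,0,0.103],0,0]]'
python3 - <<'E'
from rig import *
import cv2,numpy as np
from h import *
c=capture("scene");np.savez("scene3.npz",**c)
cv2.imwrite("pics/up.png",cv2.resize(c["frame"][60:210,350:550,::-1],(800,600)))
E
```

```text
time: 8.05
tool_pos: [0.493, 0.3401, 0.1343]
tool_rot: [-0.639, -3.073, 0.002]
contact_force: [-3.8, 2.1, 4.6]
opening: 0.0195
gripper_force: 30.0
time: 8.68
tool_pos: [0.4941, 0.3407, 0.2392]
tool_rot: [-0.638, -3.075, 0.002]
contact_force: [-0.3, -0.1, -2.2]
opening: 0.0198
gripper_force: 30.0
```

View pics/down.png

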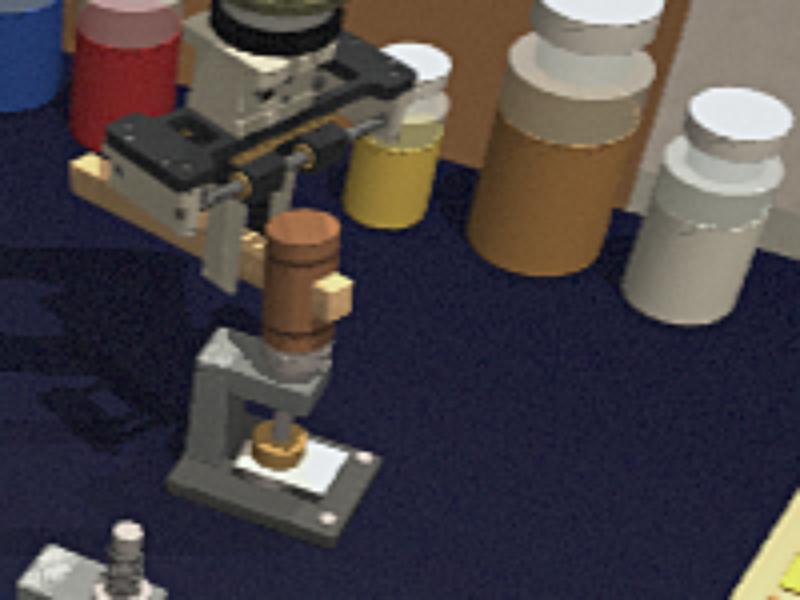

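View pics/up.png

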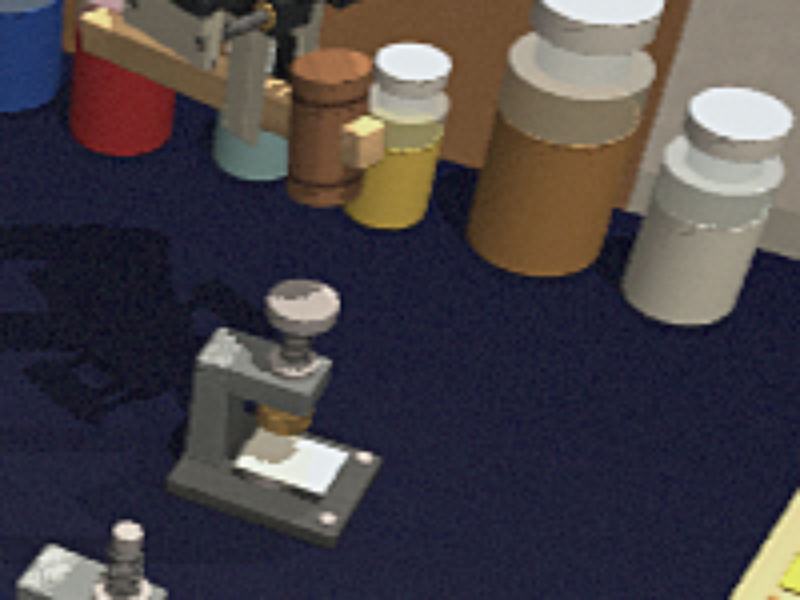

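The down picture shows the cap hard against the collar and the die on the label. In the up picture the plunger has risen again and the pin is untouched. I'll check whether the mallet slipped in the grip.

Run:
```python
from h import *
for n in(2,3):
    c=dict(np.load(f"scene{n}.npz"));P=pts(c,box(np.ones((480,640),bool),415,70,450,120))
    H=P[(np.hypot(P[:,0]-.545,P[:,1]-.319)<.017)&(P[:,2]>.27)]
    A=np.c_[H[:,:2]-[.545,.319],np.ones(len(H))];k=np.linalg.lstsq(A,H[:,2],rcond=None)[0];d=np.array([np.cos(.41),-np.sin(.41)])
    P=pts(c,box(np.ones((480,640),bool),360,55,425,110));dd=P[:,:2]-[.494,.341];s=dd@d;w=dd@[-d[1],d[0]]
    t=P[(abs(w)<.009)&(s<-.10)&(s>-.16)&(abs(P[:,2]-.27)<.03)]
    print(n,len(H),k.round(4),"pitch deg",np.degrees(np.arctan(k[:2]@d)),"tail",len(t),np.median(t[:,2]) if len(t) else'')
```

```text
2 99 [-0.0156  0.0215  0.293 ] pitch deg -1.3093452041067846 tail 83 0.2628492860683067
3 197 [-0.3632  0.4784  0.2986] pitch deg -27.645724620382257 tail 68 0.249352787802975
```

The mallet pitched about 6° head-up in the grip. The rest will push it level again when I lower it slowly, so I'll carry it back.

```bash
python3 -m pendant '[[[0,-0.01,0],0,0],[[0.002,-0.03,0],0,0],[[0.004,-0.06,0],0,0],[[0.006,-0.09,0],0.5,0],[[0.008,-0.12,0],0.5,0],[[0.01,-0.15,0],1,0],[[0.012,-0.18,0],1,0],[[0.014,-0.21,0],1,0],[[0.016,-0.24,0],1.5,0],[[0.018,-0.27,0],1.5,0],[[0.02,-0.3,0],2,0],[[0.022,-0.33,0],2,0],[[0.024,-0.36,0],2,0],[[0.026,-0.39,0],2,0],[[0.028,-0.42,0],2,0],[[0.03,-0.45,0],2,0],[[0.032,-0.48,0],2,0],[[0.033,-0.51,0],2,0],[[0.034,-0.53,0],2,0],[[0.034,-0.536,0],2,0]]'
python3 -m pendant '[[[0,0,0],0,0],[[0,0,-0.01],0,0],[[0,0,-0.03],0,0],[[0,0,-0.06],0,0],[[0,0,-0.09],0,0],[[0,0,-0.12],0,0],[[0,0,-0.145],0,0],[[0,0,-0.165],0,0],[[0,0,-0.175],0,0],[[0,0,-0.18],0,0],[[0,0,-0.18],0,0],[[0,0,-0.18],0,0]]'
python3 - <<'E'
from rig import *
import cv2,numpy as np
from h import *
c=capture("scene");np.savez("scene4.npz",**c);print(observe()['tool_pos'])
cv2.imwrite("pics/back.png",cv2.resize(c["frame"][220:370,230:430,::-1],(800,600)))
E
```

```text
time: 10.4
tool_pos: [0.5267, -0.1978, 0.2386]
tool_rot: [-0.587, -3.083, 0.001]
contact_force: [-0.3, 0.4, -1.6]
opening: 0.0196
gripper_force: 30.0
time: 11.4
tool_pos: [0.529, -0.1943, 0.0616]
tool_rot: [0.582, 3.086, -0.0]
contact_force: [-0.5, 0.8, -2.1]
opening: 0.0198
gripper_force: 30.0
[ 0.52945567 -0.19470541  0.0622418 ]
```

View pics/back.png

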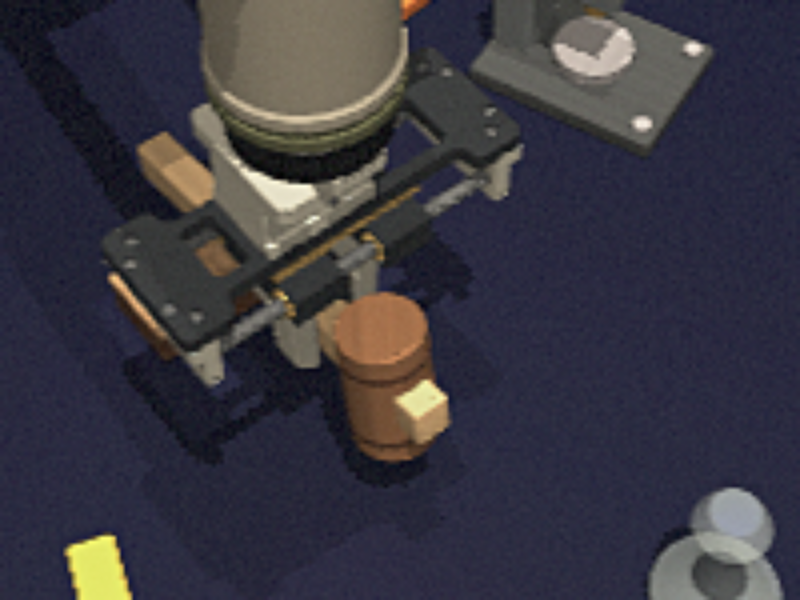

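The head is slightly up at about (327,314) full-frame and the tail is over the rest. I'll lower slowly so the cork pushes it level.

```bash
python3 -m pendant '[[[0,0,-0.004],0,0],[[-0.001,0,-0.01],0,0],[[-0.001,0,-0.016],0,0],[[-0.001,0,-0.021],0,0],[[-0.001,0,-0.024],0,0],[[-0.001,0,-0.027],0,0],[[-0.001,0,-0.029],0,0],[[-0.001,0,-0.031],0,0],[[-0.001,0,-0.033],0,0],[[-0.001,0,-0.035],0,0],[[-0.001,0,-0.037],0,0],[[-0.001,0,-0.039],0,0],[[-0.001,0,-0.04],0,0],[[-0.001,0,-0.041],0,0],[[-0.001,0,-0.041],0,0],[[-0.001,0,-0.041],0,0]]'
python3 - <<'E'
from rig import *
from h import *
c=capture("scene");P=pts(c,box(np.ones((480,640),bool),295,285,350,370))
H=P[(np.hypot(P[:,0]-.579,P[:,1]+.2157)<.025)&(P[:,2]>.066)];print(len(H),((H.max(0)+H.min(0))/2).round(4),H.max(0).round(4))
A=np.c_[H[:,:2]-[.579,-.2157],np.ones(len(H))];k=np.linalg.lstsq(A,H[:,2],rcond=None)[0];print(k.round(4))
E
```

```text
time: 12.78
tool_pos: [0.5272, -0.1945, 0.0195]
tool_rot: [-0.583, -3.087, -0.0]
contact_force: [1.5, -0.6, 0.9]
opening: 0.02
gripper_force: 30.0
443 [ 0.5763 -0.2135  0.0966] [ 0.5984 -0.1921  0.127 ]
[-0.5055  0.1842  0.0781]
```

```bash
python3 -m pendant '[[[0,0,0],0,0.25],[[0,0,0],0,0.3],[[0,0,0],0,0.4],[[0,0,0],0,0.5],[[0,0,0],0,0.7],[[0,0,0],0,0.7],[[0,0,0],0,0.7],[[0,0,0],0,0.7],[[0,0,0],0,0.7],[[0,0,0],0,0.7]]'
python3 -m pendant '[[[0,0,0.01],0,0.7],[[0,0,0.03],0,0.7],[[0,0,0.06],0,0.7],[[0,0,0.09],0,0.7],[[0,0,0.12],0,0.7],[[-0.01,0.02,0.15],0,0.7],[[-0.02,0.05,0.18],0,0.7],[[-0.03,0.08,0.2],0,0.7],[[-0.04,0.11,0.21],0,0.7],[[-0.06,0.14,0.21],0,0.7],[[-0.07,0.17,0.21],0,0.7],[[-0.08,0.2,0.21],0,0.7],[[-0.08,0.2,0.21],0,0.7]]'
python3 - <<'E'
from rig import *
from h import *
c=capture("scene")
P=pts(c,box(np.ones((480,640),bool),250,250,350,360))
H=P[(P[:,2]>.068)&(P[:,2]<.085)&(P[:,0]>.5)];print("head",len(H),((H.max(0)+H.min(0))/2).round(4),H.max(0)-H.min(0))
hd,ck,Q=mal(c,"scene");r=Q(hd,.05);l=cv2.fitLine(r,cv2.DIST_HUBER,0,.01,.01).ravel();print(np.degrees(np.arctan2(l[1],l[0])),l[2:])
cv2.imwrite("pics/end.png",cv2.resize(c["frame"][110:380,230:590,::-1],(800,600)))
E
```

```text
time: 13.67
tool_pos: [0.5273, -0.1945, 0.0196]
tool_rot: [0.583, 3.087, -0.0]
contact_force: [-0.2, 0.2, 0.5]
opening: 0.0649
gripper_force: 0.0
time: 14.75
tool_pos: [0.446, 0.0095, 0.2309]
tool_rot: [0.578, 3.087, 0.003]
contact_force: [-0.1, 0.4, 0.5]
opening: 0.0653
gripper_force: 0.0
head 365 [ 0.5773 -0.2129  0.0731] [0.04285711 0.04498988 0.00984583]
-21.950994 [ 480.05676 -177.54443]
```

View pics/end.png

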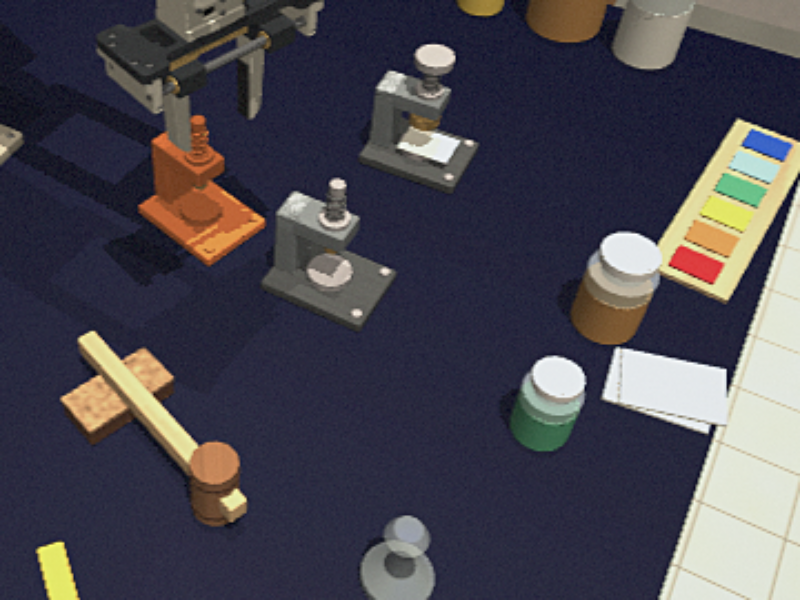

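The mallet stands upright again with its handle level on the rest, at (0.577, -0.213), yaw -22°. Both plungers are up and the gripper is clear.

```bash
python3 -c "
from rig import *
print(hand_in())"
```

```text
the job is handed in; nothing more can be done
None
```

I struck the seal plunger down to its stop with the mallet, left the pin press untouched, set the mallet back level on its rest and let go; the job was handed in at about 15 s, with no verdict shown.

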